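# Balance the two-jar mill carrier and hold it up

### The arm

A 6-joint arm with a two-finger parallel gripper is mounted at the origin on the work surface. World frame = base frame: x ahead of the robot, y to its left, z up, the work surface at z = 0. Lengths are in m, angles in rad, forces in N, time in s.
With the tool pointing down it reaches from about 0.325 to 0.925 m from the base axis. Payload 3.1 kg.
Tool frame: the origin (TCP) lies midway between the tips of the shut fingers; the grasp point (between the pads) lies 19 mm behind it; z points along the fingers, y is the line along which they close (so a half turn about z gives the same grasp; the last joint's range is limited). The gripper opens to 85 mm and grips with 20 to 120 N. Pads are 22 mm wide; open, the fingers measure 114 mm over their backs; the gripper's body (76 mm by 85 mm) begins 54 mm behind the grasp point. The pads swing forward as they close: fully open they stand 13 mm farther back than shut.
Start: joints at [1.023, 0.217, 1.613, -0, 1.311, -0.112], TCP at [0.264, 0.567, 0.231] pointing down, gripper open.
Joint ranges: [-2.75, 2.75], [-0.78, 2.1], [0.31, 2.55], [-1.13, 4.27], [0.13, 2.63], [-2.58, 2.58]. Speed limits (rad/s): [2.79, 2.79, 3.14, 3.14, 3.14, 3.14].

### API

Orientations are given as a unit quaternion [x, y, z, w].
In Python, from workcell import ctrl, optics, hand_in gives the robot as it stands. The module is installed in compiled form; this text tells all that it offers.
- The arm moves only by the shell command python3 -m inch 'ROWS'. ROWS is JSON, a list of rows, each a list of 7 numbers: the turn, a rotation vector about the world's x, y, z in units of 5 degrees (1.0 is 5 degrees), then the shift along the world's x, y, z in units of 25 mm (1.0 is 25 mm), then the closure, from 0 (fully open) to 1 (shut). In form: [[rx, ry, rz, dx, dy, dz, gripper], ...]. A call has 1 to 20 rows; each row shifts and turns the commanded pose from where the row before left it; what a row does not reach is not made up. A row lasts 1/12 s, in which the tool goes at most 41.7 mm and 7.16 degrees, less where a joint would pass 70% of its speed; a pose out of reach is approached as far as the arm can. A call is refused whole if a number of a shift passes 1 or a number of a turn 1, either way. A call with a gripper value outside its range is refused whole. The fingers move at their own pace and stop on an object; the grip force is fixed at half the most. Time passes only in rows, so rows that do not move let the fingers close. It gives the time, the measured TCP pose, the force, the opening and the grip force at its end, in the units of the state.
- ctrl.get_state(): the state, without advancing time (a new reading comes with each control period).
- optics.read_camera(name): name is "scene" or "top"; returns a dict with "image" (420x560x3 uint8, red, green, blue), "mtx" (3x3 intrinsics, pixels), "k1" (the pictures are not rectified: a ray, as slopes to the right and down, at radius r is drawn at 1 + k1 r^2 times it, then the intrinsics apply), "position" and "attitude" of the camera in the world. Camera axes: x right, y down, z forward; pixel columns grow to the right and rows downward; lengths in m; the calibration is good to about 2 mm. A picture is of the moment at which its call begins. There is no depth.
- hand_in(): hands the job in; it is judged then, once.
The state is a dict: "clock": time; "joints": joint angles; "qd": joint speeds; "joint_efforts": joint torques, N m; "tool_pos": TCP position; "eef_rot": TCP orientation; "ft_force": force on the tool from outside, world axes, zero at the start; "ft_torque": the same for the moment, N m; "finger_gap": opening from 0.0 (shut) to 1.0 (fully open); "finger_force": force on a finger pad.
Only numpy, scipy, OpenCV 4.12 (cv2) and the standard library are available. Lean on these libraries where they do the work, as an engineer would, in place of code of your own. Each camera call takes 0.05 s, during which the arm holds its last target. There are 200 camera calls.

### The job

The mill's jar carrier runs balanced: take the loose orange grinding ball from its rest and lower it gently, without dropping it, into the empty jar of the carrier. Then take the carrier by its blue grip, lift it straight up out of its cradle and finish still holding it in the gripper, level and steady about 10 cm above the cradle, with one orange ball in each jar. Leave the white ball, the bottle, the loose cap and the scoop alone.

Things in the scene. Friction and masses are not known exactly. Their poses are not given: they have to be found in the camera images.
- carrier: Loose carrier, 0.36 to 0.6 kg, 254 x 94 x 145 mm: two open white jars (outer 94, inner 88 mm diameter, rim 65 mm and inner floor 5 mm above the underside), centres 160 mm apart, joined by an aluminium bridge with an upright in the middle that ends in a blue grip. Origin: centre of underside, at first 10 mm above the bench. x: along the line of jars, towards the empty one; z up.
- grip (a point): Point to grip, on the carrier's middle axis 125 mm above its underside. The blue grip is an upright slab 14 mm thick along the carrier's x, 44 mm wide along its y, from 95 to 145 mm above the underside: the fingers close along the carrier's x. Axes as the carrier's. With both balls in, the carrier balances about this axis.
- empty_well (a point): Centre of the inner floor of the empty jar (80 mm along +x of the carrier, 5 mm above its underside). On the floor lies a low black rubber seat ring, 28 mm outer and 20 mm inner diameter, 4 mm high: a ball seated on it has its centre 19 mm above the floor.
- loaded_well (a point): Centre of the inner floor of the jar that already holds an orange ball (80 mm along -x of the carrier); same seat ring.
- ball_center (a point): Centre of the loose orange grinding ball, hard plastic, 36 mm diameter, about 90 g. It sits on one of two small black rubber ring rests fixed to the bench (30 mm outer, 20 mm inner diameter, 18 mm high), its centre 33 mm above the bench.
- partner_ball_center (a point): Centre of the matching orange ball (36 mm) that already lies in the other jar.
- white_ball_center (a point): Centre of a white ceramic ball, 28 mm, on the other of the two rests, centre 28 mm above the bench. To be left alone.
- cradle: Cradle fixed to the bench, dark steel plate 260 x 112 x 10 mm with a low guide strip along each long side (100 mm apart inside, tops 22 mm above the bench). Origin: centre of its underside, on the bench. Same yaw as the carrier at the start.
- powder_bottle: White jar with orange cap, 64 mm diameter, 130 mm tall, standing on the bench. Origin: centre of its underside. To be left alone.
- screw_cap: Loose orange screw cap lying on the bench, 54 mm diameter, 16 mm high. Origin: centre of its underside. To be left alone.
- scoop: Scoop lying on the bench near the robot: wooden handle and flat steel blade, 142 mm long, 14 to 28 mm wide, 9 mm high. Origin: underside, near its middle. To be left alone.
Things that resemble listed ones, but are neither listed nor needed, are in the scene too. What is shaped like the part that bears ball_center but pink is not meant.

How it is judged:
On the way, in this order (a step that is already met when the one before it is completed fails the run):
1. the loose orange ball lies released in the empty jar, the carrier still in its cradle (horizontal distance between ball_center and empty_well below 0.03 m and z of ball_center in the frame of carrier between 0 and 0.045 m and contact force between the fingers and ball below 0.05 N and z of carrier in the frame of cradle below 0.016 m and linear speed of ball below 0.05 m/s), for 0.2 s.
2. the carrier is held in the fingers clear of the cradle (z of carrier in the frame of cradle above 0.04 m and contact force between the fingers and carrier above 2 N), for 0.2 s.
At the end, for the whole second after the job is handed in: Held in the gripper: the carrier's underside 70 to 170 mm above the bench, within 60 mm sideways of its place in the cradle, tilted under 0.10 rad, slower than 20 mm/s and 0.10 rad/s, touching no cradle; the loose ball is in the jar that was empty, its partner still in the other (z of carrier in the frame of cradle between 0.07 and 0.17 m and horizontal distance between carrier and cradle below 0.06 m and angle between carrier's own z axis and vertical below 0.1 rad and linear speed of carrier below 0.02 m/s and angular speed of carrier below 0.1 rad/s and contact force between the fingers and carrier above 2 N and contact force between carrier and cradle below 0.05 N and horizontal distance between ball_center and empty_well below 0.03 m and z of ball_center in the frame of carrier between 0 and 0.045 m and horizontal distance between partner_ball_center and loaded_well below 0.03 m and z of partner_ball_center in the frame of carrier between 0 and 0.045 m); the arm keeps its last pose, push and grip.
It fails at once if the loose ball dropped: out of the fingers it moves faster than 0.6 m/s (a fall of 2 to 3 cm) (contact force between the fingers and ball below 0.05 N and linear speed of ball above 0.6 m/s).
It fails at once if a ball pressed hard against the jar: more than 20 N between ball and carrier (contact force between any of ball, partner_ball and carrier above 20 N).
It fails at once if the carrier tipped by more than 0.25 rad (angle between carrier's own z axis and vertical above 0.25 rad).
It fails at once if the loose orange ball dropped on the bench (its centre lower than 25 mm) (height (world z) of ball_center below 0.025 m).
It fails at once if a bystander (white ball, bottle, cap, scoop) moved by more than 25 mm (distance of any of white_ball_center, powder_bottle, screw_cap, scoop from where it was at the start of the episode above 0.025 m).
It also fails if it takes over 51 s, if anything falls off the work surface, if the arm or the gripper's body presses on something with over 40 N, if the wrist force passes 120 N, or if a joint passes its speed limit or range.

## Working session

There is one attempt and no reset: what is moved stays moved. The work goes in short steps, Python scripts to look and compute and a shell command to move; the robot and the scene stay as the last step left them, time stands still between calls to the robot, and variables do not carry over. Pictures are saved under pics/ and viewed, at most 10 in all, crops included, and the job is handed in when it is done.

```bash
mkdir -p pics
cat > h.py <<'E'
import numpy as np, cv2
from workcell import ctrl, optics
from scipy.spatial.transform import Rotation as R
def cam(n):
    c=optics.read_camera(n); c['image']=np.asarray(c['image']); return c
def att(c):
    a=np.array(c['attitude'],float)
    return a if a.shape==(3,3) else R.from_quat(a).as_matrix()
def ray(c,uv):
    p=cv2.undistortPoints(np.array([[uv]],float),np.array(c['mtx'],float),np.array([c['k1'],0,0,0],float))[0,0]
    d=att(c)@np.array([p[0],p[1],1]); return np.array(c['position'],float),d/np.linalg.norm(d)
def plane(c,uv,z):
    o,d=ray(c,uv); return o+d*(z-o[2])/d[2]
def tri(r1,r2):
    A=np.zeros((3,3));b=np.zeros(3)
    for o,d in (r1,r2):
        P=np.eye(3)-np.outer(d,d);A+=P;b+=P@o
    x=np.linalg.solve(A,b); return x,[np.linalg.norm((np.eye(3)-np.outer(d,d))@(x-o)) for o,d in (r1,r2)]
def blobs(c,lo,hi,amin=30):
    m=cv2.inRange(cv2.cvtColor(c['image'],cv2.COLOR_RGB2HSV),lo,hi)
    n,l,s,ce=cv2.connectedComponentsWithStats(m)
    return [(ce[i].round(1).tolist(),s[i].tolist()) for i in range(1,n) if s[i][4]>=amin]
def save(c,n): cv2.imwrite('pics/'+n,cv2.cvtColor(c['image'],cv2.COLOR_RGB2BGR))
E
python3 - <<'E'
from h import *
print(ctrl.get_state())
for n in('scene','top'):
    c=cam(n);save(c,n+'0.png');print(n,c['mtx'],c['k1'],c['position'],c['attitude'])
    print('orange',*blobs(c,(3,120,80),(22,255,255)),sep='\n');print('blue',*blobs(c,(95,100,50),(130,255,255)),sep='\n')
E
```

```text
{'clock': 0.0, 'joints': array([ 1.02273392e+00,  2.17763311e-01,  1.61493069e+00, -4.12983962e-06,
        1.31130301e+00, -1.12198424e-01]), 'qd': array([-2.06190514e-03,  1.72467049e-03,  1.22759856e-03,  4.73567422e-05,
       -1.96938990e-03, -1.55690687e-03]), 'joint_efforts': array([-1.13726743e-03, -3.96846735e+01, -3.03847647e+01, -1.79377885e-04,
        9.59464669e-03, -1.74757770e-05]), 'tool_pos': array([0.26342317, 0.56587407, 0.2299644 ]), 'eef_rot': array([ 2.16210316e-01,  9.76346073e-01, -1.13790831e-03, -3.87818672e-04]), 'ft_force': array([-0.4117253 , -0.33644728,  0.01693092]), 'ft_torque': array([ 0.00525318, -0.06148956, -0.00662223]), 'finger_force': 0.0, 'finger_gap': 1.0010594562711002}
scene [[476.17523792   0.         280.26413945]
 [  0.         476.17523792 204.32976319]
 [  0.           0.           1.        ]] -0.15684849928339242 [1.41810621 0.38650408 0.84141912] [ 0.46370402  0.76344453 -0.38333783 -0.23491093]
orange
([99.9, 4.3], [53, 0, 96, 12, 726])
([161.2, 57.7], [148, 52, 28, 12, 111])
([169.4, 214.7], [161, 208, 18, 15, 202])
([265.1, 219.4], [260, 217, 11, 5, 40])
([404.3, 238.0], [398, 233, 13, 11, 110])
([295.7, 272.9], [284, 262, 24, 25, 444])
blue
([140.9, 92.5], [129, 80, 24, 26, 339])
([241.2, 183.5], [235, 173, 13, 22, 224])
top [[519.15748489   0.         282.59051753]
 [  0.         519.15748489 211.27794106]
 [  0.           0.           1.        ]] -0.04559913185777684 [ 0.4054284  -0.04606788  1.24867494] [ 0.71671856 -0.69422104  0.04702283 -0.04648136]
orange
([228.1, 120.4], [217, 109, 23, 24, 432])
([423.1, 197.8], [413, 187, 21, 22, 363])
([309.1, 220.9], [303, 215, 13, 13, 141])
([156.7, 263.9], [150, 258, 14, 13, 145])
([422.0, 299.2], [405, 298, 35, 4, 66])
blue
([348.2, 222.9], [343, 213, 11, 21, 148])
```

View pics/scene0.png

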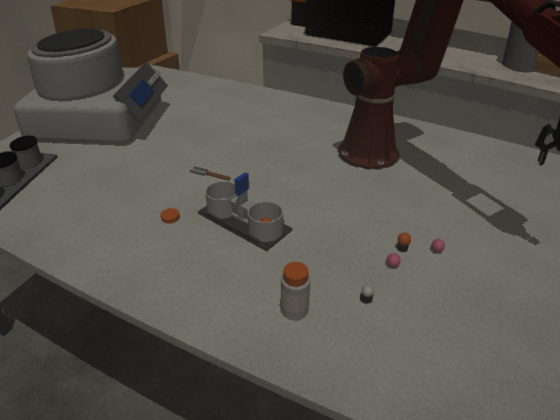

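View pics/top0.png

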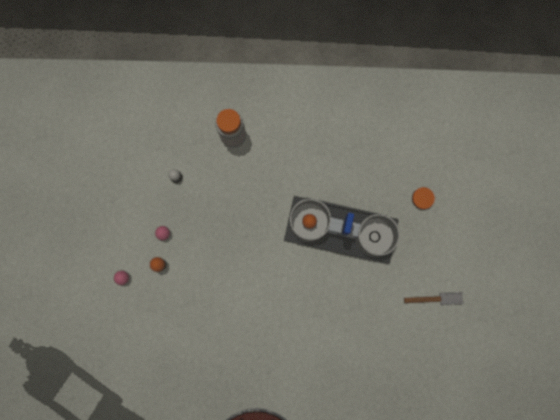

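The top view shows the loose orange ball at (157,264), with pink look-alikes at (163,233) and (121,278). The carrier has its loaded jar at (309,221), grip at (348,223) and empty jar with ring at (376,237). In the scene view the ball is at (404,239) and the grip at (241,184). I'll triangulate these next.

```bash
cat > m.py <<'E'
from h import *
s=cam('scene');t=cam('top')
def near(c,lo,hi,uv,a=15):
    b=min(blobs(c,lo,hi,a),key=lambda b:np.hypot(b[0][0]-uv[0],b[0][1]-uv[1]));x,y,w,h,n=b[1]
    return b[0],[x+w/2-.5,y+h/2-.5],b[1]
O=((3,120,40),(22,255,255));B=((100,90,30),(130,255,255));P=((160,60,40),(179,255,255))
for nm,m,us,ut in(('ball',O,(404,239),(157,264)),('partner',O,(265,220),(309,221)),('grip',B,(241,184),(348,223)),('pinkA',P,(393,260),(163,233)),('pinkB',P,(438,245),(121,278)),('cap',O,(169,215),(423,198)),('bottle',O,(295,272),(228,120))):
    a=near(s,*m,us);b=near(t,*m,ut)
    print(nm,a,b,*[v if isinstance(v,list) else v.round(4) for v in tri(ray(s,a[0]),ray(t,b[0]))])
    print('   top@z=.033',plane(t,b[0],.033).round(4),'box',plane(t,b[1],.033).round(4),'scene',plane(s,a[1],.033).round(4))
# cradle plate: dark
hsv=cv2.cvtColor(t['image'],cv2.COLOR_RGB2HSV)
g=cv2.cvtColor(t['image'],cv2.COLOR_RGB2GRAY);print('gray plate/bench/jar',g[200,297],g[250,260],g[237,365])
m=(g<75).astype(np.uint8)*255;m[:150]=0;m[300:]=0;m[:,:270]=0;m[:,410:]=0
cs,_=cv2.findContours(m,cv2.RETR_EXTERNAL,cv2.CHAIN_APPROX_NONE);k=max(cs,key=cv2.contourArea)
bx=cv2.boxPoints(cv2.minAreaRect(k));W=np.array([plane(t,p,.012) for p in bx]);print(bx.round(1).tolist(),W.round(4).tolist(),W.mean(0).round(4),[np.linalg.norm(W[i]-W[i-1]).round(4) for i in range(4)])
# seat ring in empty jar
sub=g[226:249,364:388];sm=(sub<sub.mean()-18).astype(np.uint8);n,l,st,ce=cv2.connectedComponentsWithStats(sm)
print([(ce[i]+[364,226],st[i].tolist()) for i in range(1,n)])
v=np.hstack([cv2.resize(t['image'][185:275,275:410],None,fx=3,fy=4,interpolation=cv2.INTER_CUBIC)[:, :400],cv2.resize(s['image'][160:250,190:300],None,fx=3.6,fy=4,interpolation=cv2.INTER_CUBIC)])
cv2.imwrite('pics/z1.png',v[...,::-1])
E
python3 m.py
```

```text
ball ([404.0, 238.9], [404.0, 239.0], [398, 233, 13, 13, 134]) ([156.9, 263.9], [157.0, 264.0], [150, 258, 15, 13, 147]) [0.4337 0.2456 0.0328] [np.float64(0.0003968359310970499), np.float64(0.00039683593109704154)]
   top@z=.033 [0.4338 0.2452 0.033 ] box [0.4336 0.2449 0.033 ] scene [0.4341 0.2461 0.033 ]
partner ([265.1, 219.4], [265.0, 219.0], [260, 217, 11, 5, 40]) ([309.0, 220.8], [309.0, 221.0], [303, 215, 13, 13, 140]) [ 0.5453 -0.1073  0.0475] [np.float64(0.0007642993729322511), np.float64(0.0007642993729322189)]
   top@z=.033 [ 0.5466 -0.1074  0.033 ] box [ 0.5461 -0.1074  0.033 ] scene [ 0.5281 -0.1182  0.033 ]
grip ([241.2, 183.5], [241.0, 183.5], [235, 173, 13, 22, 224]) ([348.1, 222.9], [348.0, 223.0], [343, 213, 11, 21, 157]) [ 0.533  -0.1867  0.1317] [np.float64(0.0005731790669512518), np.float64(0.0005731790669513097)]
   top@z=.033 [ 0.5446 -0.1997  0.033 ] box [ 0.5443 -0.1995  0.033 ] scene [ 0.41   -0.2663  0.033 ]
pinkA ([393.1, 259.8], [393.0, 259.5], [387, 253, 13, 14, 147]) ([161.9, 232.7], [162.0, 232.5], [155, 226, 15, 14, 153]) [0.5086 0.241  0.0186] [np.f
[... 966 characters left out ...]
33), np.float64(0.0002945736332333541)]
   top@z=.033 [0.7845 0.0943 0.033 ] box [0.7847 0.0948 0.033 ] scene [0.6801 0.0484 0.033 ]
gray plate/bench/jar 64 126 132
[[283.79998779296875, 240.89999389648438], [294.29998779296875, 194.89999389648438], [399.79998779296875, 218.89999389648438], [389.29998779296875, 264.8999938964844]] [[0.4988, -0.0496, 0.012], [0.6107, -0.0714, 0.012], [0.5606, -0.3267, 0.012], [0.4497, -0.3021, 0.012]] [ 0.53   -0.1874  0.012 ] [np.float64(0.2572), np.float64(0.114), np.float64(0.2602), np.float64(0.1136)]
[(array([364.33333333, 226.33333333]), [0, 0, 2, 2, 3]), (array([374.52564103, 236.51282051]), [5, 5, 12, 12, 78]), (array([364., 248.]), [0, 22, 1, 1, 1])]
```

View pics/z1.png

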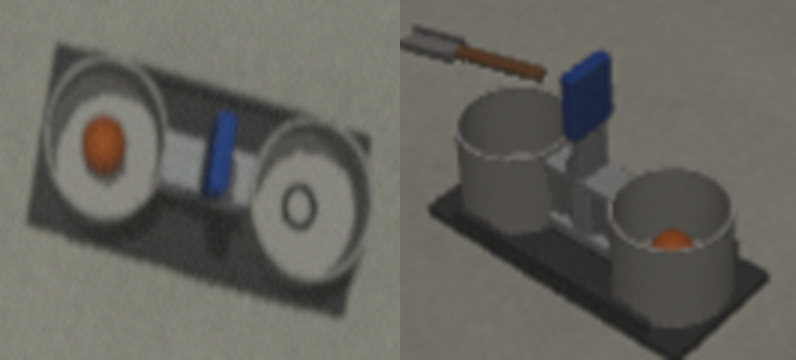

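The geometry agrees: ball z is 0.033 m, grip z 0.132 m, and the cradle measures 257–260 × 114 mm. The carrier's x axis points at about −101°, so the closing axis should be at 79°. It is at 65° now, so I'll turn it +14°. Now I'll move above the ball.

```bash
python3 -m inch '[[0,0,0.2,0.487,-0.914,0,0],[0,0,0.2,0.487,-0.914,0,0],[0,0,0.2,0.487,-0.914,0,0],[0,0,0.2,0.487,-0.914,0,0],[0,0,0.2,0.487,-0.914,0,0],[0,0,0.2,0.487,-0.914,0,0],[0,0,0.2,0.487,-0.914,0,0],[0,0,0.2,0.487,-0.914,0,0],[0,0,0.2,0.487,-0.914,0,0],[0,0,0.2,0.487,-0.914,0,0],[0,0,0.2,0.487,-0.914,0,0],[0,0,0.2,0.487,-0.914,0,0],[0,0,0.2,0.487,-0.914,0,0],[0,0,0.2,0.487,-0.914,0,0],[0,0,0,0,0,0,0],[0,0,0,0,0,0,0],[0,0,0,0,0,0,0]]'
cat > st.py <<'E'
from h import *
s=ctrl.get_state();M=R.from_quat(s['eef_rot']).as_matrix()
print('t',s['clock'],'tcp',s['tool_pos'].round(4),'yaw_y',np.degrees(np.arctan2(M[1,1],M[0,1])).round(2),'zax',M[:,2].round(4),'F',s['ft_force'].round(2),'gap',round(s['finger_gap'],3),'ff',s['finger_force'].round(1) if hasattr(s['finger_force'],'round') else s['finger_force'],'j',s['joints'].round(2))
E
python3 st.py; python3 -c "
from h import *
t=cam('top')
print(plane(t,(374.52,236.51),.017),plane(t,(309,220.8),.034))"
```

```text
clock: 1.62
tool_pos: [0.434, 0.2469, 0.2312]
eef_rot: [0.096, 0.995, 0.0, -0.0]
ft_force: [0.5, -0.1, 0.9]
finger_gap: 1.003
finger_force: 0.0
t 1.6167 tcp [0.434  0.2469 0.2312] yaw_y 78.99 zax [-6.e-04  5.e-04 -1.e+00] F [ 0.52 -0.11  0.95] gap 1.003 ff 0.0 j [ 0.38 -0.05  1.9   0.    1.29 -1.  ]
[ 0.51577201 -0.26526882  0.017     ] [ 0.54648917 -0.10731262  0.034     ]
```

```bash
python3 -m inch '[[0,0,0,0,-0.05,-0.8,0],[0,0,0,0,0,-0.8,0],[0,0,0,0,0,-0.8,0],[0,0,0,0,0,-0.8,0],[0,0,0,0,0,-0.8,0],[0,0,0,0,0,-0.8,0],[0,0,0,0,0,-0.8,0],[0,0,0,0,0,-0.8,0],[0,0,0,0,0,-0.8,0],[0,0,0,0,0,-0.8,0],[0,0,0,0,0,-0.4,0],[0,0,0,0,0,-0.36,0],[0,0,0,0,0,0,0],[0,0,0,0,0,0,0]]'
python3 -m inch '[[0,0,0,0,0,0,0.2],[0,0,0,0,0,0,0.3],[0,0,0,0,0,0,0.4],[0,0,0,0,0,0,0.5],[0,0,0,0,0,0,0.6],[0,0,0,0,0,0,0.7],[0,0,0,0,0,0,0.8],[0,0,0,0,0,0,0.9],[0,0,0,0,0,0,0.9],[0,0,0,0,0,0,0.9],[0,0,0,0,0,0,0.9],[0,0,0,0,0,0,0.9]]';python3 st.py
```

```text
clock: 2.83
tool_pos: [0.4342, 0.2459, 0.0124]
eef_rot: [0.095, 0.995, 0.0, -0.0]
ft_force: [0.2, 0.3, 0.1]
finger_gap: 0.999
finger_force: 0.0
clock: 3.83
tool_pos: [0.4349, 0.2456, 0.0131]
eef_rot: [0.096, 0.995, 0.0, 0.0]
ft_force: [-1.0, -1.2, 5.1]
finger_gap: 0.395
finger_force: 59.1
t 3.8333 tcp [0.4349 0.2456 0.0131] yaw_y 79.03 zax [ 8.e-04  2.e-04 -1.e+00] F [-0.98 -1.23  5.14] gap 0.395 ff 59.071356654167175 j [ 0.37  0.26  2.03 -0.    0.84 -1.01]
```

```bash
python3 -m inch '[[0,0,0,0,0,0.3,0.9],[0,0,0,0,0,0.6,0.9],[0,0,0,0,0,0.8,0.9],[0,0,0,0,0,0.8,0.9],[0,0,0,0,0,0.8,0.9],[0,0,0,0,0,0.8,0.9],[0,0,0,0,0,0.8,0.9],[0,0,0,0,0,0.8,0.9],[0,0,0,0,0,0.8,0.9],[0,0,0,0,0,0.8,0.9],[0,0,0,0,0,0.8,0.9],[0,0,0,0,0,0.5,0.9],[0,0,0,0,0,0,0.9],[0,0,0,0,0,0,0.9],[0,0,0,0,0,0,0.9]]'
cat > b.py <<'E'
from h import *
s=cam('scene');t=cam('top');p=ctrl.get_state()['tool_pos']
for b in blobs(s,(3,120,40),(22,255,255),20):
  for a in blobs(t,(3,120,40),(22,255,255),20):
    x,e=tri(ray(s,b[0]),ray(t,a[0]))
    if e[0]<.006 and np.linalg.norm(x[:2]-p[:2])<.08: print(b,a,x.round(4),e[0].round(4),'minus tcp',(x-p).round(4))
E
python3 st.py; python3 b.py
```

```text
clock: 5.08
tool_pos: [0.4333, 0.2451, 0.2258]
eef_rot: [0.096, 0.995, -0.001, -0.001]
ft_force: [0.1, 0.7, -0.8]
finger_gap: 0.396
finger_force: 59.6
t 5.0833 tcp [0.4333 0.2451 0.2258] yaw_y 79.03 zax [-2.4e-03 -9.0e-04 -1.0e+00] F [ 0.07  0.71 -0.81] gap 0.396 ff 59.6254688501358 j [ 0.37 -0.05  1.91  0.    1.28 -1.01]
([435.3, 37.5], [410, 0, 54, 61, 1489]) ([81.1, 292.1], [32, 225, 101, 142, 3977]) [0.3804 0.2228 0.5464] 0.0003 minus tcp [-0.0527 -0.0221  0.3211]
([439.4, 76.6], [430, 74, 19, 6, 52]) ([81.1, 292.1], [32, 225, 101, 142, 3977]) [0.3787 0.25   0.4633] 0.0042 minus tcp [-0.0545  0.005   0.238 ]
```

```bash
python3 -m inch '[[0,0,0,0.05,-0.3,0,0.9],[0,0,0,0.1,-0.6,0,0.9],[0,0,0,0.15,-0.9,0,0.9],[0,0,0,0.15,-0.9,0,0.9],[0,0,0,0.15,-0.9,0,0.9],[0,0,0,0.15,-0.9,0,0.9],[0,0,0,0.15,-0.9,0,0.9],[0,0,0,0.15,-0.9,0,0.9],[0,0,0,0.15,-0.9,0,0.9],[0,0,0,0.15,-0.9,0,0.9],[0,0,0,0.15,-0.9,0,0.9],[0,0,0,0.15,-0.9,0,0.9],[0,0,0,0.15,-0.9,0,0.9],[0,0,0,0.15,-0.9,0,0.9]]'
python3 -m inch '[[0,0,0,0.15,-0.9,0,0.9],[0,0,0,0.15,-0.9,0,0.9],[0,0,0,0.15,-0.9,0,0.9],[0,0,0,0.15,-0.9,0,0.9],[0,0,0,0.15,-0.9,0,0.9],[0,0,0,0.15,-0.9,0,0.9],[0,0,0,0.15,-0.9,0,0.9],[0,0,0,0.15,-0.9,0,0.9],[0,0,0,0.15,-0.9,0,0.9],[0,0,0,0.11,-0.64,0,0.9],[0,0,0,0,0,0,0.9],[0,0,0,0,0,0,0.9],[0,0,0,0,0,0,0.9],[0,0,0,0,0,0,0.9]]'
python3 st.py
python3 - <<'E'
from h import *
s=cam('scene');p=ctrl.get_state()['tool_pos'];save(s,'s2.png')
for b in blobs(s,(3,120,30),(22,255,255),10):
  o,d=ray(s,b[0]); k=np.dot((p-o)[:2],d[:2])/np.dot(d[:2],d[:2]);q=o+k*d
  if np.linalg.norm(q[:2]-p[:2])<.02: print(b,q.round(4),(q-p).round(4))
E
```

```text
clock: 6.35
tool_pos: [0.4824, -0.0486, 0.2264]
eef_rot: [0.096, 0.995, -0.0, -0.001]
ft_force: [0.3, -0.3, -0.4]
finger_gap: 0.394
finger_force: 59.7
clock: 7.52
tool_pos: [0.5192, -0.2644, 0.2269]
eef_rot: [0.095, 0.995, 0.0, -0.0]
ft_force: [0.2, 1.6, -0.3]
finger_gap: 0.391
finger_force: 59.7
t 7.5167 tcp [ 0.5192 -0.2644  0.2269] yaw_y 79.08 zax [-8.e-04  1.e-03 -1.e+00] F [ 0.23  1.58 -0.28] gap 0.391 ff 59.74119007587433 j [-0.59  0.13  1.72  0.    1.29 -1.97]
([213.1, 62.9], [211, 60, 6, 6, 12]) [ 0.5159 -0.2595  0.4467] [-0.0035  0.0048  0.2196]
([212.0, 70.2], [207, 66, 11, 9, 19]) [ 0.5181 -0.2627  0.4286] [-0.0012  0.0017  0.2015]
([214.0, 136.5], [210, 131, 9, 12, 84]) [ 0.5229 -0.2692  0.2478] [ 0.0036 -0.0048  0.0207]
```

View pics/s2.png

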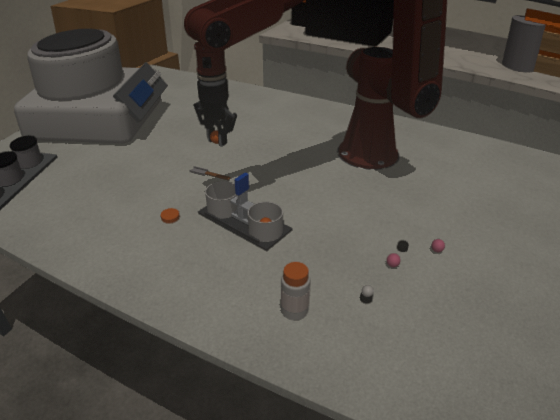

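The ball is still in the fingers at (214,136), about 20 mm above the TCP, and its old rest is empty. I'll correct x and descend most of the way.

```bash
python3 -m inch '[[0,0,0,-0.07,-0.02,-0.3,0.9],[0,0,0,-0.07,-0.02,-0.7,0.9],[0,0,0,0,0,-0.8,0.9],[0,0,0,0,0,-0.8,0.9],[0,0,0,0,0,-0.8,0.9],[0,0,0,0,0,-0.8,0.9],[0,0,0,0,0,-0.8,0.9],[0,0,0,0,0,-0.8,0.9],[0,0,0,0,0,-0.7,0.9],[0,0,0,0,0,-0.5,0.9],[0,0,0,0,0,-0.4,0.9],[0,0,0,0,0,-0.3,0.9],[0,0,0,0,0,-0.2,0.9],[0,0,0,0,0,-0.1,0.9],[0,0,0,0,0,0,0.9],[0,0,0,0,0,0,0.9],[0,0,0,0,0,0,0.9]]'; python3 st.py
```

```text
clock: 8.98
tool_pos: [0.5174, -0.2673, 0.03]
eef_rot: [0.096, 0.995, -0.001, 0.001]
ft_force: [-2.4, 2.6, 7.6]
finger_gap: 0.389
finger_force: 64.3
t 8.9833 tcp [ 0.5174 -0.2673  0.03  ] yaw_y 79.04 zax [ 0.0022 -0.0017 -1.    ] F [-2.44  2.58  7.61] gap 0.389 ff 64.30351997958496 j [-0.6   0.38  1.84 -0.    0.93 -1.98]
```

Run:
```python
from h import *
s=cam('scene');t=cam('top')
v=np.hstack([cv2.resize(s['image'][110:250,170:300],None,fx=3.4,fy=4,interpolation=cv2.INTER_CUBIC),cv2.resize(t['image'][170:310,320:420],None,fx=3.4,fy=4,interpolation=cv2.INTER_CUBIC)])
print(v.shape);cv2.imwrite('pics/z3.png',v[...,::-1])
```

```text
(560, 782, 3)
```

View pics/z3.png

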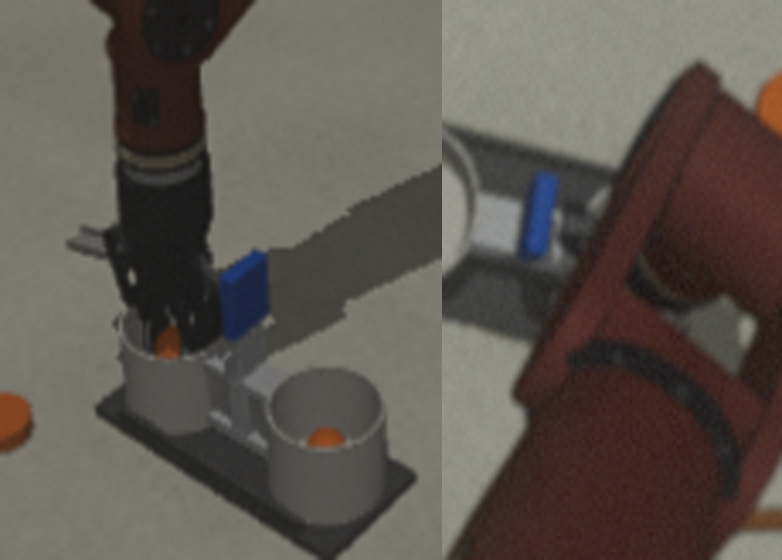

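The near jar shows the ball between the fingers just at rim level, with a knuckle close over the rim at left. The 7.6 N looks like finger-to-rim contact from being off-centre. I'll back off 15 mm and average the readings.

```bash
python3 -m inch '[[0,0,0,0,0,0.3,0.9],[0,0,0,0,0,0.3,0.9],[0,0,0,0,0,0,0.9],[0,0,0,0,0,0,0.9],[0,0,0,0,0,0,0.9]]'
cat > av.py <<'E'
from h import *
P=[];F=[];T=[]
for i in range(6):
    c=cam('top' if i%2 else 'scene');s=ctrl.get_state();P.append(s['tool_pos']);F.append(s['ft_force']);T.append(s['ft_torque'])
    if i==0: S=c
    if i==1: Tt=c
print('P',np.mean(P,0).round(4),np.std(P,0).round(4),'F',np.mean(F,0).round(2),'T',np.mean(T,0).round(3),'t',s['clock'])
for c,u in((S,(241,184)),(Tt,(348,223))):
    b=min(blobs(c,(100,90,30),(130,255,255),10),key=lambda b:np.hypot(b[0][0]-u[0],b[0][1]-u[1]));print('blue',b)
E
python3 av.py
```

```text
clock: 9.5
tool_pos: [0.5161, -0.2667, 0.0425]
eef_rot: [0.096, 0.995, -0.0, 0.0]
ft_force: [0.3, 0.2, -1.9]
finger_gap: 0.389
finger_force: 60.5
P [ 0.5157 -0.2664  0.0419] [0.0001 0.0001 0.0001] F [ 0.29 -0.13 -1.25] T [-0.027  0.005 -0.034] t 9.8
blue ([241.4, 183.1], [234, 173, 15, 22, 242])
blue ([348.3, 223.3], [343, 213, 11, 22, 158])
```

Clear of contact now, and the carrier hasn't shifted. I'll nudge +1 mm in y and probe downward, recording the moment to locate the contact.

```bash
python3 -m inch '[[0,0,0,0,0.05,-0.2,0.9],[0,0,0,0,0,-0.2,0.9],[0,0,0,0,0,0,0.9],[0,0,0,0,0,0,0.9],[0,0,0,0,0,0,0.9]]' >/dev/null; python3 av.py
python3 -m inch '[[0,0,0,0,0,-0.1,0.9],[0,0,0,0,0,-0.1,0.9],[0,0,0,0,0,0,0.9],[0,0,0,0,0,0,0.9],[0,0,0,0,0,0,0.9]]'>/dev/null; python3 av.py
```

```text
P [ 0.5162 -0.2654  0.0324] [0.0001 0.     0.0001] F [-0.08  0.25 -0.9 ] T [-0.026 -0.021  0.002] t 10.5167
blue ([241.4, 183.3], [235, 173, 14, 22, 243])
blue ([348.2, 223.3], [343, 213, 11, 22, 160])
P [ 0.5166 -0.2658  0.0293] [0. 0. 0.] F [-3.74  2.07  9.39] T [ 0.058  0.499 -0.101] t 11.2333
blue ([241.4, 183.3], [235, 173, 14, 22, 244])
blue ([348.3, 223.3], [343, 213, 11, 22, 158])
```

Run:
```python
from h import *
s=cam('scene');p=ctrl.get_state()['tool_pos']
for b in blobs(s,(3,120,30),(22,255,255),6):
  if abs(b[0][0]-220)<25 and abs(b[0][1]-195)<25:
    o,d=ray(s,b[0]);k=np.dot((p-o)[:2],d[:2])/np.dot(d[:2],d[:2]);q=o+k*d
    o,d=ray(s,(b[0][0],b[1][1]));k=np.dot((p-o)[:2],d[:2])/np.dot(d[:2],d[:2]);print(b,q.round(4),'top z',(o+k*d)[2])
v=cv2.resize(s['image'][140:220,190:270],None,fx=7.4,fy=7.4,interpolation=cv2.INTER_CUBIC)
v=cv2.convertScaleAbs(v,alpha=1.8,beta=10);cv2.imwrite('pics/z4.png',v[...,::-1])
```

```text
([219.5, 195.4], [216, 192, 8, 8, 49]) [ 0.5198 -0.2701  0.0569] top z 0.06858537953085186
```

View pics/z4.png

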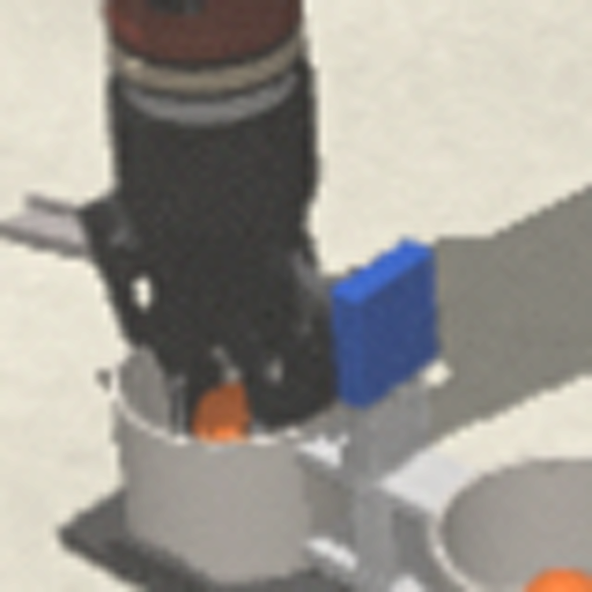

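The ball centre is still about 20 mm above the TCP, so the ball isn't what touches. The finger knuckles, about 45 mm above the tips, are too wide for the jar and sit on its rim. The ball has to be held nearer the tips, so I'll take it back to its rest and regrip it about 10 mm lower on the fingers.

```bash
python3 -m inch '[[0,0,0,0,0,0.3,0.9],[0,0,0,0,0,0.7,0.9],[0,0,0,0,0,0.8,0.9],[0,0,0,0,0,0.8,0.9],[0,0,0,0,0,0.8,0.9],[0,0,0,0,0,0.8,0.9],[0,0,0,0,0,0.8,0.9],[0,0,0,0,0,0.8,0.9],[0,0,0,0,0,0.8,0.9],[0,0,0,0,0,0.8,0.9],[0,0,0,0,0,0.6,0.9]]' >/dev/null
python3 -m inch '[[0,0,0,-0.05,0.3,0,0.9],[0,0,0,-0.1,0.6,0,0.9],[0,0,0,-0.15,0.9,0,0.9],[0,0,0,-0.15,0.9,0,0.9],[0,0,0,-0.15,0.9,0,0.9],[0,0,0,-0.15,0.9,0,0.9],[0,0,0,-0.15,0.9,0,0.9],[0,0,0,-0.15,0.9,0,0.9],[0,0,0,-0.15,0.9,0,0.9],[0,0,0,-0.15,0.9,0,0.9],[0,0,0,-0.15,0.9,0,0.9],[0,0,0,-0.15,0.9,0,0.9],[0,0,0,-0.14,0.9,0,0.9],[0,0,0,-0.14,0.9,0,0.9]]' >/dev/null
python3 -m inch '[[0,0,0,-0.14,0.9,0,0.9],[0,0,0,-0.14,0.9,0,0.9],[0,0,0,-0.14,0.9,0,0.9],[0,0,0,-0.14,0.9,0,0.9],[0,0,0,-0.14,0.9,0,0.9],[0,0,0,-0.14,0.9,0,0.9],[0,0,0,-0.14,0.9,0,0.9],[0,0,0,-0.14,0.9,0,0.9],[0,0,0,-0.14,0.9,0,0.9],[0,0,0,-0.08,0.64,0,0.9],[0,0,0,0,0,0,0.9],[0,0,0,0,0,0,0.9],[0,0,0,0,0,0,0.9]]'; python3 av.py; python3 st.py
```

```text
clock: 14.45
tool_pos: [0.4328, 0.2452, 0.2258]
eef_rot: [0.095, 0.995, -0.001, -0.001]
ft_force: [0.3, -0.4, -1.2]
finger_gap: 0.392
finger_force: 60.5
P [0.434  0.2449 0.2268] [0.0004 0.0001 0.0004] F [ 0.03 -0.24 -0.57] T [-0.004 -0.003 -0.004] t 14.75
blue ([241.2, 183.4], [235, 173, 13, 22, 223])
blue ([348.3, 223.2], [343, 213, 11, 22, 155])
t 14.75 tcp [0.4344 0.2451 0.2273] yaw_y 78.96 zax [ 0.e+00 -1.e-04 -1.e+00] F [-0.69 -1.06  0.35] gap 0.387 ff 60.52700757980347 j [ 0.37 -0.05  1.91 -0.    1.28 -1.01]
```

```bash
python3 -m inch '[[0,0,0,0,0.02,-0.3,0.9],[0,0,0,0,0,-0.7,0.9],[0,0,0,0,0,-0.8,0.9],[0,0,0,0,0,-0.8,0.9],[0,0,0,0,0,-0.8,0.9],[0,0,0,0,0,-0.8,0.9],[0,0,0,0,0,-0.8,0.9],[0,0,0,0,0,-0.8,0.9],[0,0,0,0,0,-0.8,0.9],[0,0,0,0,0,-0.7,0.9],[0,0,0,0,0,-0.5,0.9],[0,0,0,0,0,-0.3,0.9],[0,0,0,0,0,-0.2,0.9],[0,0,0,0,0,-0.1,0.9],[0,0,0,0,0,-0.06,0.9],[0,0,0,0,0,-0.04,0.9],[0,0,0,0,0,0,0.9],[0,0,0,0,0,0,0.9],[0,0,0,0,0,0,0.9]]'; python3 st.py
```

```text
clock: 16.33
tool_pos: [0.4348, 0.2464, 0.0154]
eef_rot: [0.096, 0.995, 0.0, 0.001]
ft_force: [-0.3, -0.5, -0.9]
finger_gap: 0.39
finger_force: 60.5
t 16.3333 tcp [0.4348 0.2464 0.0154] yaw_y 79.03 zax [ 1.3e-03  5.0e-04 -1.0e+00] F [-0.32 -0.46 -0.9 ] gap 0.39 ff 60.52617073059082 j [ 0.38  0.26  2.03 -0.    0.85 -1.  ]
```

```bash
python3 -m inch '[[0,0,0,0,0,-0.04,0.9],[0,0,0,0,0,-0.02,0.9],[0,0,0,0,0,0,0.9],[0,0,0,0,0,0,0.9],[0,0,0,0,0,0,0.9]]'; python3 st.py
```

```text
clock: 16.75
tool_pos: [0.4348, 0.2464, 0.0137]
eef_rot: [0.096, 0.995, 0.0, 0.0]
ft_force: [1.1, -0.2, 3.2]
finger_gap: 0.39
finger_force: 60.7
t 16.75 tcp [0.4348 0.2464 0.0137] yaw_y 79.03 zax [ 9.e-04  3.e-04 -1.e+00] F [ 1.06 -0.16  3.18] gap 0.39 ff 60.721389055252075 j [ 0.38  0.26  2.03 -0.    0.85 -1.  ]
```

Seated, with the ball centre 19.3 mm above the TCP. I'll release, rise 10 mm and regrip.

```bash
python3 -m inch '[[0,0,0,0,0,0,0.5],[0,0,0,0,0,0,0.4],[0,0,0,0,0,0,0.3],[0,0,0,0,0,0,0.2],[0,0,0,0,0,0,0.2],[0,0,0,0,0,0,0.2],[0,0,0,0,0,0.2,0.2],[0,0,0,0,0,0.21,0.2],[0,0,0,0,0,0,0.2],[0,0,0,0,0,0,0.2],[0,0,0,0,0,0,0.2]]'; python3 -c "
from h import *
t=cam('top');s=cam('scene')
print([b for b in blobs(s,(3,120,40),(22,255,255),15) if abs(b[0][0]-404)<20])
print([b for b in blobs(t,(3,120,40),(22,255,255),15) if abs(b[0][0]-157)<20])"; python3 st.py
```

```text
clock: 17.67
tool_pos: [0.4345, 0.2463, 0.0239]
eef_rot: [0.096, 0.995, 0.0, 0.0]
ft_force: [-0.3, -0.6, 0.1]
finger_gap: 0.804
finger_force: 0.0
[([395.1, 71.3], [391, 69, 9, 6, 32]), ([394.7, 153.1], [392, 147, 7, 13, 50]), ([422.0, 168.1], [410, 159, 23, 21, 159]), ([417.0, 181.7], [406, 178, 24, 8, 68]), ([403.9, 239.0], [398, 233, 13, 13, 139])]
[]
t 17.7667 tcp [0.4342 0.2462 0.0235] yaw_y 79.03 zax [-1.e-04 -0.e+00 -1.e+00] F [ 0.11 -0.03 -0.23] gap 0.8 ff 0.0 j [ 0.38  0.24  2.03 -0.    0.87 -1.  ]
```

Ball is back on its rest (scene blob at the same pixel as at the start). Regrip and lift slightly.

```bash
python3 -m inch '[[0,0,0,0,0,0,0.4],[0,0,0,0,0,0,0.5],[0,0,0,0,0,0,0.6],[0,0,0,0,0,0,0.7],[0,0,0,0,0,0,0.8],[0,0,0,0,0,0,0.9],[0,0,0,0,0,0,0.9],[0,0,0,0,0,0,0.9],[0,0,0,0,0,0,0.9]]'; python3 st.py;  python3 -m inch '[[0,0,0,0,0,0.1,0.9],[0,0,0,0,0,0.2,0.9],[0,0,0,0,0,0.1,0.9],[0,0,0,0,0,0,0.9],[0,0,0,0,0,0,0.9],[0,0,0,0,0,0,0.9]]'; python3 -c "
from h import *
s=cam('scene');p=ctrl.get_state()['tool_pos']
for b in blobs(s,(3,120,40),(22,255,255),15):
  if abs(b[0][0]-404)<20:
    o,d=ray(s,b[0]);k=np.dot((p-o)[:2],d[:2])/np.dot(d[:2],d[:2]);print(b,(o+k*d-p).round(4),p)"
```

```text
clock: 18.52
tool_pos: [0.4344, 0.2462, 0.0239]
eef_rot: [0.096, 0.995, -0.0, 0.0]
ft_force: [-1.3, -2.3, 6.1]
finger_gap: 0.389
finger_force: 59.1
t 18.5167 tcp [0.4344 0.2462 0.0239] yaw_y 79.04 zax [ 2.e-04 -2.e-04 -1.e+00] F [-1.33 -2.31  6.07] gap 0.389 ff 59.149088859558105 j [ 0.38  0.24  2.03 -0.    0.87 -1.  ]
clock: 19.02
tool_pos: [0.4341, 0.2462, 0.0334]
eef_rot: [0.096, 0.995, 0.0, -0.0]
ft_force: [0.2, 0.6, -1.9]
finger_gap: 0.385
finger_force: 59.6
([421.1, 113.2], [402, 64, 45, 84, 1773]) [ 0.0027 -0.017   0.3586] [0.4340787  0.24616725 0.03337365]
([395.1, 70.5], [391, 68, 9, 6, 28]) [ 0.0195 -0.0839  0.4495] [0.4340787  0.24616725 0.03337365]
([394.5, 152.6], [392, 145, 6, 15, 51]) [ 0.0124 -0.0601  0.2509] [0.4340787  0.24616725 0.03337365]
([423.3, 158.0], [415, 156, 19, 6, 72]) [-0.0008  0.0061  0.2483] [0.4340787  0.24616725 0.03337365]
([419.2, 173.9], [406, 165, 24, 17, 158]) [-0.0006  0.004   0.2039] [0.4340787  0.24616725 0.03337365]
([404.1, 236.3], [398, 230, 13, 14, 128]) [ 0.0002 -0.0013  0.0086] [0.4340787  0.24616725 0.03337365]
```

Held at 8.6 mm above the TCP. Now carry it back over the empty jar.

```bash
python3 -m inch '[[0,0,0,0,0,0.3,0.9],[0,0,0,0,0,0.7,0.9],[0,0,0,0,0,0.8,0.9],[0,0,0,0,0,0.8,0.9],[0,0,0,0,0,0.8,0.9],[0,0,0,0,0,0.8,0.9],[0,0,0,0,0,0.8,0.9],[0,0,0,0,0,0.8,0.9],[0,0,0,0,0,0.8,0.9],[0,0,0,0,0,0.7,0.9],[0,0,0,0,0,0.44,0.9]]' >/dev/null
python3 -m inch '[[0,0,0,0.05,-0.3,0,0.9],[0,0,0,0.1,-0.6,0,0.9],[0,0,0,0.15,-0.9,0,0.9],[0,0,0,0.15,-0.9,0,0.9],[0,0,0,0.15,-0.9,0,0.9],[0,0,0,0.15,-0.9,0,0.9],[0,0,0,0.15,-0.9,0,0.9],[0,0,0,0.15,-0.9,0,0.9],[0,0,0,0.15,-0.9,0,0.9],[0,0,0,0.15,-0.9,0,0.9],[0,0,0,0.15,-0.9,0,0.9],[0,0,0,0.15,-0.9,0,0.9],[0,0,0,0.14,-0.9,0,0.9],[0,0,0,0.14,-0.9,0,0.9]]' >/dev/null
python3 -m inch '[[0,0,0,0.14,-0.9,0,0.9],[0,0,0,0.14,-0.9,0,0.9],[0,0,0,0.14,-0.9,0,0.9],[0,0,0,0.14,-0.9,0,0.9],[0,0,0,0.14,-0.9,0,0.9],[0,0,0,0.14,-0.9,0,0.9],[0,0,0,0.14,-0.9,0,0.9],[0,0,0,0.14,-0.9,0,0.9],[0,0,0,0.14,-0.9,0,0.9],[0,0,0,0.09,-0.66,0,0.9],[0,0,0,0,0,0,0.9],[0,0,0,0,0,0,0.9],[0,0,0,0,0,0,0.9]]'; python3 st.py
```

```text
clock: 22.23
tool_pos: [0.5156, -0.2645, 0.2261]
eef_rot: [0.096, 0.995, 0.001, -0.001]
ft_force: [-0.3, 0.2, -0.4]
finger_gap: 0.387
finger_force: 59.8
t 22.2333 tcp [ 0.5156 -0.2645  0.2261] yaw_y 79.03 zax [-0.0016  0.0017 -1.    ] F [-0.33  0.16 -0.39] gap 0.387 ff 59.774436950683594 j [-0.6   0.13  1.73  0.    1.29 -1.97]
```

```bash
python3 -m inch '[[0,0,0,0,0,-0.3,0.9],[0,0,0,0,0,-0.7,0.9],[0,0,0,0,0,-0.8,0.9],[0,0,0,0,0,-0.8,0.9],[0,0,0,0,0,-0.8,0.9],[0,0,0,0,0,-0.8,0.9],[0,0,0,0,0,-0.8,0.9],[0,0,0,0,0,-0.8,0.9],[0,0,0,0,0,-0.7,0.9],[0,0,0,0,0,-0.5,0.9],[0,0,0,0,0,-0.3,0.9],[0,0,0,0,0,-0.2,0.9],[0,0,0,0,0,-0.14,0.9],[0,0,0,0,0,-0.1,0.9],[0,0,0,0,0,0,0.9],[0,0,0,0,0,0,0.9],[0,0,0,0,0,0,0.9]]'; python3 av.py
```

```text
clock: 23.65
tool_pos: [0.5169, -0.2658, 0.0344]
eef_rot: [0.096, 0.995, -0.0, 0.001]
ft_force: [-0.2, -0.2, -0.6]
finger_gap: 0.387
finger_force: 59.8
P [ 0.5166 -0.2656  0.0341] [0.0002 0.0001 0.0002] F [ 0.02  0.15 -0.58] T [0.001 0.018 0.004] t 23.95
blue ([241.4, 183.2], [235, 173, 14, 22, 243])
blue ([348.3, 223.3], [343, 213, 11, 22, 157])
```

```bash
python3 -m inch '[[0,0,0,-0.03,0.01,-0.05,0.9],[0,0,0,0,0,-0.04,0.9],[0,0,0,0,0,0,0.9],[0,0,0,0,0,0,0.9],[0,0,0,0,0,0,0.9]]'; python3 st.py
```

```text
clock: 24.37
tool_pos: [0.5155, -0.265, 0.0312]
eef_rot: [0.096, 0.995, 0.0, -0.0]
ft_force: [0.2, 0.5, -0.8]
finger_gap: 0.389
finger_force: 59.8
t 24.3667 tcp [ 0.5155 -0.265   0.0312] yaw_y 79.03 zax [-1.e-04  1.e-04 -1.e+00] F [ 0.18  0.52 -0.77] gap 0.389 ff 59.77849781513214 j [-0.6   0.37  1.84 -0.    0.93 -1.98]
```

```bash
python3 -m inch '[[0,0,0,0,0,-0.03,0.9],[0,0,0,0,0,-0.03,0.9],[0,0,0,0,0,0,0.9],[0,0,0,0,0,0,0.9],[0,0,0,0,0,0,0.9]]'; python3 st.py
```

```text
clock: 24.78
tool_pos: [0.5155, -0.265, 0.0298]
eef_rot: [0.096, 0.995, 0.0, -0.0]
ft_force: [0.4, -0.1, -1.2]
finger_gap: 0.389
finger_force: 59.8
t 24.7833 tcp [ 0.5155 -0.265   0.0298] yaw_y 79.03 zax [-1.e-04  0.e+00 -1.e+00] F [ 0.37 -0.05 -1.16] gap 0.389 ff 59.82251026056474 j [-0.6   0.37  1.84 -0.    0.93 -1.98]
```

```bash
python3 -m inch '[[0,0,0,0,0,-0.03,0.9],[0,0,0,0,0,-0.03,0.9],[0,0,0,0,0,0,0.9],[0,0,0,0,0,0,0.9],[0,0,0,0,0,0,0.9]]'; python3 av.py
```

```text
clock: 25.2
tool_pos: [0.5157, -0.2652, 0.0293]
eef_rot: [0.096, 0.995, -0.0, 0.0]
ft_force: [-2.0, 1.6, 5.3]
finger_gap: 0.382
finger_force: 62.1
P [ 0.5157 -0.2652  0.0293] [0. 0. 0.] F [-1.82  1.12  4.94] T [0.273 0.263 0.029] t 25.5
blue ([241.4, 183.3], [235, 173, 14, 22, 243])
blue ([348.3, 223.4], [343, 213, 11, 22, 157])
```

```bash
python3 -m inch '[[0,0,0,0,0,0.07,0.9],[0,0,0,0,0,0,0.9],[0,0,0,0,0,0,0.64],[0,0,0,0,0,0,0.6],[0,0,0,0,0,0,0.58],[0,0,0,0,0,0,0.56],[0,0,0,0,0,0,0.56],[0,0,0,0,0,0,0.56],[0,0,0,0,0,0,0.56]]'; python3 st.py
```

```text
clock: 26.25
tool_pos: [0.5157, -0.2654, 0.0303]
eef_rot: [0.096, 0.995, -0.0, 0.0]
ft_force: [-0.5, -0.5, 1.7]
finger_gap: 0.437
finger_force: 1.6
t 26.25 tcp [ 0.5157 -0.2654  0.0303] yaw_y 79.03 zax [ 5.e-04 -6.e-04 -1.e+00] F [-0.52 -0.54  1.69] gap 0.437 ff 1.6052840542397462 j [-0.6   0.37  1.84 -0.    0.93 -1.98]
```

```bash
python3 -m inch '[[0,0,0,0,0,0.04,0.56],[0,0,0,0,0,0.04,0.55],[0,0,0,0,0,0.04,0.54],[0,0,0,0,0,0.04,0.53],[0,0,0,0,0,0.08,0.53],[0,0,0,0,0,0.1,0.53]]'; python3 st.py;python3 - <<'E'
from h import *
s=cam('scene')
for b in blobs(s,(3,120,30),(22,255,255),6):
  if abs(b[0][0]-220)<25 and abs(b[0][1]-200)<25: print(b)
E
```

```text
clock: 26.75
tool_pos: [0.5153, -0.2648, 0.0384]
eef_rot: [0.096, 0.995, 0.0, -0.0]
ft_force: [0.2, 0.0, 0.9]
finger_gap: 0.471
finger_force: 0.0
t 26.75 tcp [ 0.5153 -0.2648  0.0384] yaw_y 79.03 zax [-5.e-04  5.e-04 -1.e+00] F [0.17 0.02 0.94] gap 0.471 ff 0.0 j [-0.6   0.36  1.84  0.    0.94 -1.98]
([221.0, 197.2], [218, 196, 7, 3, 16])
```

```bash
python3 -m inch '[[0,0,0,0,0,0.3,0.53],[0,0,0,0,0,0.7,0.53],[0,0,0,0,0,0.8,0.53],[0,0,0,0,0,0.8,0.53],[0,0,0,0,0,0.8,0.4],[0,0,0,0,0,0.8,0],[0,0,0,0,0,0.8,0],[0,0,0,0,0,0.8,0],[0,0,0,0,0,0.8,0],[0,0,0,0,0,0.4,0],[0,0,0,0.16,0.78,0,0],[0,0,0,0.16,0.78,0,0],[0,0,0,0.16,0.78,0,0],[0,0,0,0.16,0.78,0,0],[0,0,0,0,0,0,0],[0,0,0,0,0,0,0],[0,0,0,0,0,0,0]]'; python3 av.py
python3 - <<'E'
from h import *
s=cam('scene');t=cam('top')
print([b for b in blobs(s,(3,120,30),(22,255,255),6) if 200<b[0][0]<290 and 150<b[0][1]<240])
print([b for b in blobs(t,(3,120,30),(22,255,255),6) if 280<b[0][0]<400 and 180<b[0][1]<280])
v=np.hstack([cv2.resize(s['image'][120:250,190:300],None,fx=3.6,fy=4,interpolation=cv2.INTER_CUBIC),cv2.resize(t['image'][165:295,290:400],None,fx=3.6,fy=4,interpolation=cv2.INTER_CUBIC)])
cv2.imwrite('pics/z5.png',cv2.convertScaleAbs(v,alpha=1.5)[...,::-1])
E
```

```text
clock: 28.22
tool_pos: [0.5313, -0.1874, 0.2134]
eef_rot: [0.095, 0.995, -0.0, -0.0]
ft_force: [-0.1, 0.4, -0.8]
finger_gap: 1.001
finger_force: 0.0
P [ 0.5313 -0.1879  0.2135] [0.     0.0001 0.    ] F [ 0.   -0.21 -0.02] T [ 0.015  0.004 -0.004] t 28.5167
blue ([241.2, 183.4], [235, 173, 14, 22, 223])
blue ([346.6, 228.6], [343, 222, 8, 13, 68])
[([217.3, 175.1], [206, 172, 23, 7, 52]), ([221.5, 197.4], [218, 196, 9, 4, 25]), ([265.2, 219.1], [261, 217, 10, 5, 41])]
[([385.2, 198.7], [355, 174, 60, 49, 1261]), ([360.1, 256.1], [312, 182, 111, 132, 2127]), ([309.1, 221.9], [303, 215, 13, 14, 143]), ([396.7, 223.4], [395, 223, 4, 2, 7]), ([375.7, 235.3], [369, 228, 14, 15, 161]), ([311.9, 263.7], [307, 259, 11, 11, 44])]
```

View pics/z5.png

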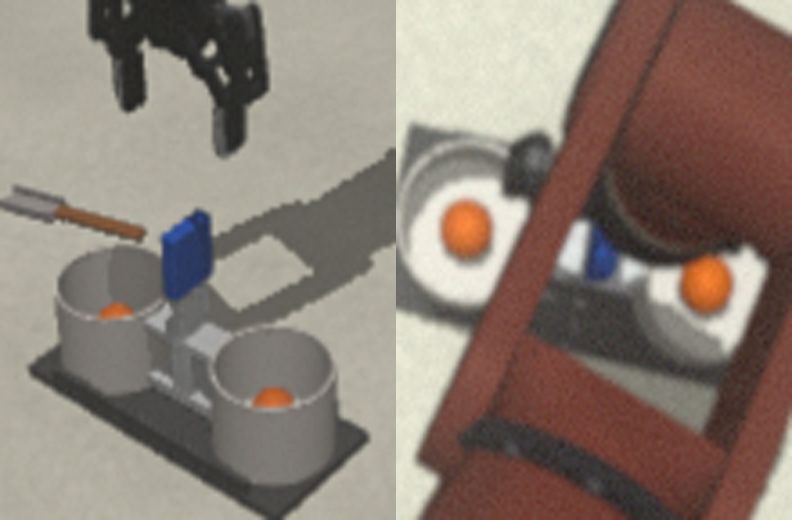

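Both balls sit in their jars (top view: 309,222 and 376,235). The gripper is centred over the blue grip, so I'll descend and close.

```bash
python3 -m inch '[[0,0,0,0,0.03,-0.5,0],[0,0,0,0,0,-0.7,0],[0,0,0,0,0,-0.7,0],[0,0,0,0,0,-0.7,0],[0,0,0,0,0,-0.6,0],[0,0,0,0,0,-0.4,0],[0,0,0,0,0,-0.26,0],[0,0,0,0,0,0,0],[0,0,0,0,0,0,0]]'; python3 -m inch '[[0,0,0,0,0,0,0.2],[0,0,0,0,0,0,0.3],[0,0,0,0,0,0,0.4],[0,0,0,0,0,0,0.5],[0,0,0,0,0,0,0.6],[0,0,0,0,0,0,0.7],[0,0,0,0,0,0,0.75],[0,0,0,0,0,0,0.8],[0,0,0,0,0,0,0.85],[0,0,0,0,0,0,0.9],[0,0,0,0,0,0,1],[0,0,0,0,0,0,1],[0,0,0,0,0,0,1],[0,0,0,0,0,0,1],[0,0,0,0,0,0,1]]'; python3 st.py
```

```text
clock: 29.37
tool_pos: [0.5316, -0.1863, 0.1169]
eef_rot: [0.096, 0.995, 0.0, -0.0]
ft_force: [0.6, -0.1, 0.1]
finger_gap: 1.003
finger_force: 0.0
clock: 30.62
tool_pos: [0.5315, -0.1865, 0.1172]
eef_rot: [0.096, 0.995, -0.0, 0.0]
ft_force: [-0.8, -1.3, 0.8]
finger_gap: 0.152
finger_force: 59.1
t 30.6167 tcp [ 0.5315 -0.1865  0.1172] yaw_y 79.04 zax [-0.e+00 -4.e-04 -1.e+00] F [-0.82 -1.28  0.81] gap 0.152 ff 59.05823528766632 j [-0.46  0.21  1.85 -0.    1.08 -1.84]
```

Firm grip on the slab (gap about 13 mm). Lift gently by 100 mm.

```bash
python3 -m inch '[[0,0,0,0,0,0.05,1],[0,0,0,0,0,0.1,1],[0,0,0,0,0,0.15,1],[0,0,0,0,0,0.25,1],[0,0,0,0,0,0.35,1],[0,0,0,0,0,0.4,1],[0,0,0,0,0,0.4,1],[0,0,0,0,0,0.4,1],[0,0,0,0,0,0.4,1],[0,0,0,0,0,0.4,1],[0,0,0,0,0,0.35,1],[0,0,0,0,0,0.3,1],[0,0,0,0,0,0.2,1],[0,0,0,0,0,0.15,1],[0,0,0,0,0,0.1,1],[0,0,0,0,0,0,1],[0,0,0,0,0,0,1],[0,0,0,0,0,0,1]]'; python3 -m inch '[[0,0,0,0,0,0,1],[0,0,0,0,0,0,1],[0,0,0,0,0,0,1],[0,0,0,0,0,0,1],[0,0,0,0,0,0,1],[0,0,0,0,0,0,1],[0,0,0,0,0,0,1],[0,0,0,0,0,0,1]]';python3 st.py
python3 - <<'E'
from h import *
s=cam('scene');save(s,'s6.png')
E
```

```text
clock: 32.12
tool_pos: [0.5311, -0.1861, 0.2163]
eef_rot: [0.096, 0.995, 0.0, -0.001]
ft_force: [-0.2, -0.5, -7.9]
finger_gap: 0.156
finger_force: 58.5
clock: 32.78
tool_pos: [0.5315, -0.1863, 0.2171]
eef_rot: [0.096, 0.995, -0.0, 0.0]
ft_force: [-0.4, -0.4, -7.9]
finger_gap: 0.16
finger_force: 58.6
t 32.7833 tcp [ 0.5315 -0.1863  0.2171] yaw_y 79.03 zax [ 1.e-04 -0.e+00 -1.e+00] F [-0.4  -0.43 -7.94] gap 0.16 ff 58.59131097793579 j [-0.46  0.1   1.77  0.    1.27 -1.84]
```

View pics/s6.png

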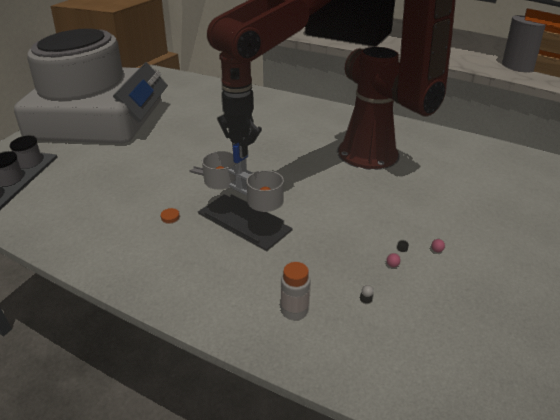

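The carrier hangs level above the cradle, with the jars at (220,170) and (265,190). An orange ball shows in each jar, and the bystanders look untouched.

```bash
python3 -c "
from workcell import hand_in
print(hand_in())"
```

```text
the job is handed in; nothing more can be done
None
```

The job is handed in, with no verdict shown: the carrier hung level and still in the gripper about 100 mm above its cradle with one orange ball in each jar, after I regripped the ball once because the finger knuckles met the jar rim, so it fell about 5 mm onto its seat.

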